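# Line up the ink bottles by height

### The arm

A 7-joint arm with a two-finger parallel gripper is mounted at the origin on the work surface. World frame = base frame: x ahead of the robot, y to its left, z up, the work surface at z = 0. Lengths are in m, angles in rad, forces in N, time in s.
With the tool pointing down it reaches from about 0.4 to 0.85 m from the base axis. Payload 10.4 kg.
Tool frame: the origin (TCP) lies between the finger pads; the fingertips stand 11 mm ahead of it and the grasp point (between the pads) lies 8 mm behind it (tip_reach is the distance from the TCP to the fingertips, in m); z points along the fingers, y is the line along which they close (so a half turn about z gives the same grasp; the last joint's range is limited). The gripper opens to 85 mm and grips with 20 to 120 N. Pads are 22 mm wide; open, the fingers measure 114 mm over their backs; the gripper's body (76 mm by 85 mm) begins 54 mm behind the grasp point. The pads swing forward as they close: fully open they stand 13 mm farther back than shut.
Start: joints at [1.178, 0.332, -0.065, 1.46, 0.022, 1.35, -0.088], TCP at [0.226, -0.583, 0.242] pointing down, gripper open.
Joint ranges: [-2.6, 2.6], [-0.5, 2.12], [-1.47, 1.34], [0.16, 2.42], [-1.27, 4.41], [0.06, 2.06], [-2.6, 2.6]. Speed limits (rad/s): [2.22, 2.22, 2.79, 2.79, 3.14, 3.14, 3.14].

### API

Orientations are given as a unit quaternion [x, y, z, w].
In Python, from workcell import * gives the robot as it stands.
- The arm moves only by the shell command python3 -m inch 'ROWS' [OPENING] [FORCE]. ROWS is JSON, a list of rows, each an object with "slide": the shift along the world's x, y, z in m, a list of three; "yaw": the turn about the world's z in rad. A call has 1 to 20 rows; each row is the pose to reach, as a shift and turn from the pose commanded when the call began; what a row does not reach only later rows make up. A row lasts 1/12 s, in which the tool goes at most 41.7 mm and 7.16 degrees, less where a joint would pass 70% of its speed; a pose out of reach is approached as far as the arm can. A call with a gripper value outside its range is refused whole. OPENING is the closure in counts, from 0 (fully open) to 255 (shut), set as the call begins (- or left out, the last holds). The fingers move at their own pace and stop on an object; FORCE is the grip in N (left out, the last holds). Time passes only in rows, so rows that repeat a pose let the fingers close. It gives the time, the measured TCP pose, the force, the opening and the grip force at its end, in the units of the state.
- get_obs(): the state, without advancing time (a new reading comes with each control period).
- camera(name): name is "side" or "top" or "wrist"; returns a dict with "frame" (480x640x3 uint8, red, green, blue), "fx", "fy", "cx", "cy" (pixels), "extrinsics" (4x4, takes a point from world to camera coordinates). Camera axes: x right, y down, z forward; pixel columns grow to the right and rows downward; lengths in m; the calibration is good to about 2 mm. A picture is of the moment at which its call begins. There is no depth.
- hand_in(): hands the job in; it is judged then, once.
The state is a dict: "clock": time; "joint_pos": joint angles; "joint_velocities": joint speeds; "tau": joint torques, N m; "position": TCP position; "ee_rot": TCP orientation; "ft_force": force on the tool from outside, world axes, zero at the start; "torque": the same for the moment, N m; "grip_width": opening from 0.0 (shut) to 1.0 (fully open); "grasp_force": force on a finger pad.
Only numpy, scipy, OpenCV 4.12 (cv2) and the standard library are available. Lean on these libraries where they do the work, as an engineer would, in place of code of your own. Each camera call takes 0.05 s, during which the arm holds its last target. There are 200 camera calls.

### The job

Tidy the four ink bottles into a row on the wooden strip, one upright in the middle of each cork pad, in order of height: the tallest on the pad next to the white mixing bowl, then the next tallest, down to the shortest next to the glass tumbler. Set them down gently without tipping any over, and leave the bowl and the tumbler where they stand.

Things in the scene. Friction and masses are not known exactly. Their poses are not given: they have to be found in the camera images.
- ink_tall_mid (a point): upright ink bottle of amber glass with a blank paper label and a black screw cap, 88 mm high overall; round body 36 mm in diameter with a straight wall up to 60 mm above its foot, cap 22 mm in diameter and 18 mm high; 60 to 230 g, loose. The point lies on its axis, half-way up (44 mm above its foot); z along its axis, up.
- ink_wide_mid (a point): upright ink bottle of amber glass with a blank paper label and a black screw cap, 74 mm high overall; round body 50 mm in diameter with a straight wall up to 50 mm above its foot, cap 36 mm in diameter and 14 mm high; 60 to 230 g, loose. The point lies on its axis, half-way up (37 mm above its foot); z along its axis, up.
- ink_slim_mid (a point): upright ink bottle of amber glass with a blank paper label and a black screw cap, 60 mm high overall; round body 40 mm in diameter with a straight wall up to 40 mm above its foot, cap 28 mm in diameter and 12 mm high; 60 to 230 g, loose. The point lies on its axis, half-way up (30 mm above its foot); z along its axis, up.
- ink_squat_mid (a point): upright ink bottle of amber glass with a blank paper label and a black screw cap, 46 mm high overall; round body 56 mm in diameter with a straight wall up to 30 mm above its foot, cap 50 mm in diameter and 12 mm high; 60 to 230 g, loose. The point lies on its axis, half-way up (23 mm above its foot); z along its axis, up.
- pad_a: one of four equal round cork pads, 62 mm in diameter and 3 mm thick, fixed 85 mm apart in a straight row on a wooden strip (340 x 80 x 10 mm) that lies on the table. Origin at the centre of the pad's underside, 10 mm above the table; a bottle stands on its top, 13 mm above the table. The letter does not tell its place in the row: that changes from start to start.
- pad_b: one of four equal round cork pads, 62 mm in diameter and 3 mm thick, fixed 85 mm apart in a straight row on a wooden strip (340 x 80 x 10 mm) that lies on the table. Origin at the centre of the pad's underside, 10 mm above the table; a bottle stands on its top, 13 mm above the table. The letter does not tell its place in the row: that changes from start to start.
- pad_c: one of four equal round cork pads, 62 mm in diameter and 3 mm thick, fixed 85 mm apart in a straight row on a wooden strip (340 x 80 x 10 mm) that lies on the table. Origin at the centre of the pad's underside, 10 mm above the table; a bottle stands on its top, 13 mm above the table. The letter does not tell its place in the row: that changes from start to start.
- pad_d: one of four equal round cork pads, 62 mm in diameter and 3 mm thick, fixed 85 mm apart in a straight row on a wooden strip (340 x 80 x 10 mm) that lies on the table. Origin at the centre of the pad's underside, 10 mm above the table; a bottle stands on its top, 13 mm above the table. The letter does not tell its place in the row: that changes from start to start.
- bowl: white ceramic mixing bowl, empty, 90 mm across the rim and 38 mm high, loose, standing on the table. Origin at the centre of its underside. It may stand at either end of the row, about 110 mm from the centre of the nearest pad; the glass tumbler and the bowl always stand at opposite ends. Leave it where it is.
- tumbler: clear glass water tumbler, empty, 66 mm across the rim and 75 mm high, loose, standing on the table. Origin at the centre of its underside. It may stand at either end of the row, about 110 mm from the centre of the nearest pad; the glass tumbler and the bowl always stand at opposite ends. Leave it where it is.
Things that resemble listed ones, but are neither listed nor needed, are in the scene too. Of the things shaped like the bowl, the white one is meant.

How it is judged:
At the end, for the whole second after the job is handed in: Each bottle stands upright (within 0.1 rad), released and at rest on its own cork pad, its axis within 12 mm of the pad's centre, the heights falling from pad to pad from the bowl to the tumbler; bowl and tumbler are within 25 mm of where they stood ((horizontal distance between ink_tall_mid and pad_a below 0.012 m or horizontal distance between ink_tall_mid and pad_b below 0.012 m or horizontal distance between ink_tall_mid and pad_c below 0.012 m or horizontal distance between ink_tall_mid and pad_d below 0.012 m) and horizontal distance between ink_tall_mid and bowl between 0.07 and 0.15 m and angle between each of ink_tall_mid, ink_wide_mid, ink_slim_mid, ink_squat_mid's own z axis and vertical below 0.1 rad and height (world z) of ink_tall_mid between 0.052 and 0.062 m and linear speed of each of ink_tall, ink_wide, ink_slim, ink_squat below 0.02 m/s and contact force between each of ink_tall, ink_wide, ink_slim, ink_squat and the fingers below 0.1 N and (horizontal distance between ink_wide_mid and pad_a below 0.012 m or horizontal distance between ink_wide_mid and pad_b below 0.012 m or horizontal distance between ink_wide_mid and pad_c below 0.012 m or horizontal distance between ink_wide_mid and pad_d below 0.012 m) and horizontal distance between ink_wide_mid and bowl between 0.155 and 0.235 m and height (world z) of ink_wide_mid between 0.045 and 0.055 m and (horizontal distance between ink_slim_mid and pad_a below 0.012 m or horizontal distance between ink_slim_mid and pad_b below 0.012 m or horizontal distance between ink_slim_mid and pad_c below 0.012 m or horizontal distance between ink_slim_mid and pad_d below 0.012 m) and horizontal distance between ink_slim_mid and bowl between 0.24 and 0.32 m and height (world z) of ink_slim_mid between 0.038 and 0.048 m and (horizontal distance between ink_squat_mid and pad_a below 0.012 m or horizontal distance between ink_squat_mid and pad_b below 0.012 m or horizontal distance between ink_squat_mid and pad_c below 0.012 m or horizontal distance between ink_squat_mid and pad_d below 0.012 m) and horizontal distance between ink_squat_mid and bowl between 0.325 and 0.405 m and height (world z) of ink_squat_mid between 0.031 and 0.041 m and distance of each of bowl, tumbler from where it was at the start of the episode below 0.025 m); the robot touches nothing.
It fails at once if an ink bottle is tipped over (angle between any of ink_tall_mid, ink_wide_mid, ink_slim_mid, ink_squat_mid's own z axis and vertical above 0.7 rad).
It fails at once if the bowl or the tumbler is pushed more than 25 mm from its place (distance of any of bowl, tumbler from where it was at the start of the episode above 0.025 m).
It fails at once if a bottle is let fall from more than about 2 cm (moves faster than 0.6 m/s while the fingers do not hold it) ((linear speed of ink_tall above 0.6 m/s and contact force between ink_tall and the fingers below 0.05 N) or (linear speed of ink_wide above 0.6 m/s and contact force between ink_wide and the fingers below 0.05 N) or (linear speed of ink_slim above 0.6 m/s and contact force between ink_slim and the fingers below 0.05 N) or (linear speed of ink_squat above 0.6 m/s and contact force between ink_squat and the fingers below 0.05 N)).
It fails at once if a bottle is banged onto a pad (over 60 N) (contact force between any of ink_tall, ink_wide, ink_slim, ink_squat and pad_a above 60 N or contact force between any of ink_tall, ink_wide, ink_slim, ink_squat and pad_b above 60 N or contact force between any of ink_tall, ink_wide, ink_slim, ink_squat and pad_c above 60 N or contact force between any of ink_tall, ink_wide, ink_slim, ink_squat and pad_d above 60 N).
It also fails if it takes over 93 s, if anything falls off the work surface, if the arm or the gripper's body presses on something with over 40 N, if the wrist force passes 120 N, or if a joint passes its speed limit or range.

## Working session

There is one attempt and no reset: what is moved stays moved. The work goes in short steps, Python scripts to look and compute and a shell command to move; the robot and the scene stay as the last step left them, time stands still between calls to the robot, and variables do not carry over. Pictures are saved under pics/ and viewed, at most 14 in all, crops included, and the job is handed in when it is done.

```bash
ls; mkdir -p pics; cat > h.py <<'E'
from workcell import *
import numpy as np, cv2
def snap(n,f):
    c=camera(n); cv2.imwrite('pics/'+f,c['frame'][:,:,::-1]); np.savez('pics/'+f+'.npz',**{k:np.array(v) for k,v in c.items()}); return c
def w(c,u,v,z):
    E=np.array(c['extrinsics']); R,t=E[:3,:3],E[:3,3]
    d=R.T@np.array([(u-c['cx'])/c['fx'],(v-c['cy'])/c['fy'],1]); o=-R.T@t
    return (o+d*(z-o[2])/d[2])
def px(c,p):
    E=np.array(c['extrinsics']); q=E[:3,:3]@np.array(p)+E[:3,3]
    return (c['fx']*q[0]/q[2]+c['cx'],c['fy']*q[1]/q[2]+c['cy'])
E
python3 - <<'E'
from h import *
print(get_obs())
for n in('top','side'):
    c=snap(n,n+'0.png'); E=np.array(c['extrinsics']); print(n,c['fx'],c['cx'],c['cy'],-E[:3,:3].T@E[:3,3],E[:3,:3].round(2))
E
```

```text
pics
{'clock': 0.0, 'joint_pos': array([ 1.17842269,  0.33288992, -0.06464852,  1.46093976,  0.02158834,
        1.34990133, -0.08847759]), 'joint_velocities': array([-0.00011435, -0.00067462, -0.00086877, -0.00020508,  0.00090135,
       -0.00159485,  0.00074956]), 'tau': array([-1.01883626e-03, -6.25449228e+01,  4.81668301e-02, -3.91611850e+01,
        1.60111045e-02,  9.85017599e-03,  1.46341392e-05]), 'position': array([ 0.22571824, -0.58243184,  0.24150526]), 'ee_rot': array([ 9.82957531e-01,  1.83831368e-01, -1.67986119e-04, -7.02045457e-04]), 'ft_force': array([-0.89092802, -0.35944513, -0.18470357]), 'torque': array([-0.0007848 ,  0.00938779, -0.04716974]), 'grasp_force': 0.0, 'grip_width': 0.9984674048306091}
top 539.9096729544319 318.58786498873087 244.9476612301753 [0.26087155 0.03992699 1.22059622] [[ 0.03 -1.    0.  ]
 [-0.98 -0.03 -0.21]
 [ 0.21  0.01 -0.98]]
side 499.2757347960391 325.10806051035865 233.43169603913307 [-0.06347548  0.78113608  0.84764352] [[-0.79 -0.61 -0.01]
 [-0.39  0.52 -0.76]
 [ 0.47 -0.6  -0.65]]
```

View pics/top0.png

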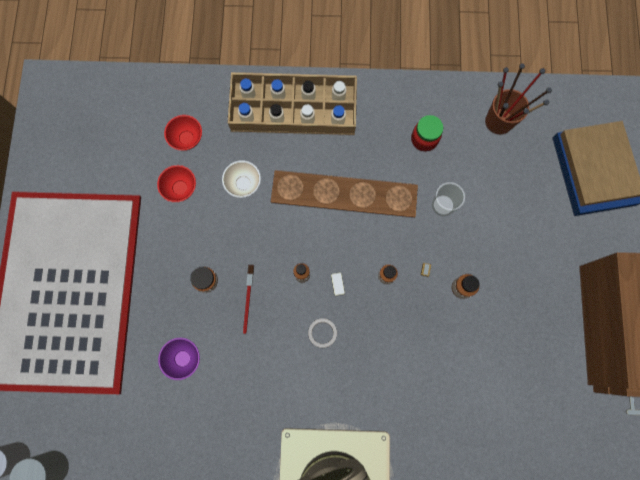

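View pics/side0.png

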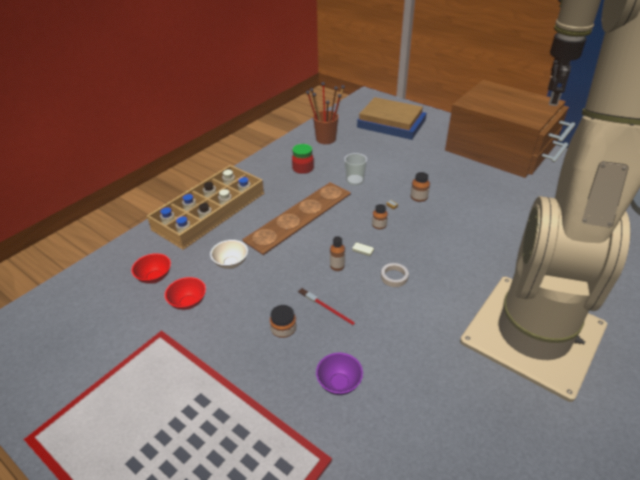

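The top view shows these candidates:

| Item | Pixel (top view) |
|---|---|
| Squat bottle | (204,279) |
| Tall bottle | (302,271) |
| Slim bottle | (389,273) |
| Wide bottle | (467,286) |
| White bowl | (241,179) |
| Red bowls, not the target | (183,132), (177,183) |
| Purple bowl, not the target | (180,358) |
| Tumbler | (449,199) |
| Jar, not a target | (428,132) |
| Rack of vials, not targets | (293,102) |
| Pads | (290,187), (326,190), (362,194), (398,198) |

The side view agrees: tall (337,253), slim (380,216), wide (421,187), squat (283,320).

```bash
python3 - <<'E'
from h import *
c=dict(np.load('pics/top0.png.npz')); s=dict(np.load('pics/side0.png.npz'))
im=cv2.imread('pics/top0.png')
cv2.imwrite('pics/crop1.png',cv2.resize(im[155:305,180:490],None,fx=2.55,fy=2.55,interpolation=cv2.INTER_CUBIC))
hsv=cv2.cvtColor(im,cv2.COLOR_BGR2HSV)
for n,(u,v,h) in dict(squat=(204,279,.046),tall=(302,270,.088),slim=(390,272,.06),wide=(470,284,.074)).items():
    m=(im.max(2)<60).astype('uint8'); 
    k,l,st,ce=cv2.connectedComponentsWithStats(m)
    i=[j for j in range(1,k) if st[j,4]>20 and np.hypot(*(ce[j]-[u,v]))<12]
    for j in i: print(n,st[j],ce[j],w(c,*ce[j],h-.002).round(4))
for u,v in [(290,187),(326,190),(362,194),(398,198)]: print('pad',w(c,u,v,.013).round(4))
print('bowl',w(c,241,179,.038).round(3),'tumbler',w(c,450,197,.075).round(3))
E
```

```text
squat [204 273  10  16  29] [210.44827586 281.06896552] [0.4234 0.2823 0.044 ]
tall [298 265   8  10  55] [301.52727273 269.45454545] [0.4482 0.0817 0.086 ]
slim [384 266  12  12 112] [389.41964286 271.58035714] [ 0.4537 -0.1089  0.058 ]
wide [462 276  17  16 217] [469.97235023 283.57603687] [ 0.4304 -0.2796  0.072 ]
pad [0.6547 0.1183 0.013 ]
pad [0.6499 0.0339 0.013 ]
pad [ 0.6426 -0.0503  0.013 ]
pad [ 0.6353 -0.1343  0.013 ]
bowl [0.663 0.23  0.038] tumbler [ 0.622 -0.24   0.075]
```

View pics/crop1.png

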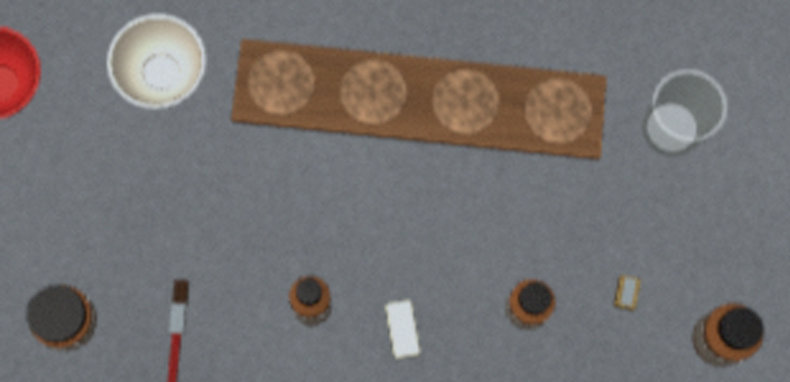

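The crop confirms all four bottles upright. Cap centres in full-image pixels are squat (202.4,278.1), tall (301.2,269.1), slim (389.8,272.3) and wide (470.6,283.2). The pads are at (290.2,187.2) to (398.8,198.5), with the white bowl on the left and the tumbler on the right.

```bash
python3 - <<'E'
from h import *
import workcell
print([k for k in dir(workcell) if k[0]!='_'], getattr(workcell,'tip_reach',None))
c=dict(np.load('pics/top0.png.npz')); s=dict(np.load('pics/side0.png.npz'))
for n,u,v,h in [('squat',202.4,278.1,.046),('tall',301.2,269.1,.088),('slim',389.8,272.3,.06),('wide',470.6,283.2,.074),('p1',290.2,187.2,.013),('p2',326.3,191.1,.013),('p3',362.4,194.6,.013),('p4',398.8,198.5,.013),('bowl',241.2,178.9,.038),('tum',450.6,196.2,.075)]:
    p=w(c,u,v,h); print(n,p.round(4),'side px',np.round(px(s,p)))
E
python3 -m inch '[{"slide":[0,0,0.04],"yaw":0.1},{"slide":[0,0.02,0.08],"yaw":0.22},{"slide":[0.03,0.04,0.1],"yaw":0.34},{"slide":[0.06,0.07,0.1],"yaw":0.46},{"slide":[0.09,0.1,0.1],"yaw":0.58},{"slide":[0.12,0.13,0.1],"yaw":0.7},{"slide":[0.14,0.16,0.1],"yaw":0.82},{"slide":[0.16,0.19,0.1],"yaw":0.94},{"slide":[0.18,0.22,0.1],"yaw":1.06},{"slide":[0.19,0.25,0.1],"yaw":1.12},{"slide":[0.2,0.28,0.08],"yaw":1.12},{"slide":[0.203,0.302,0.04],"yaw":1.12},{"slide":[0.203,0.302,0.0],"yaw":1.12},{"slide":[0.203,0.302,0.0],"yaw":1.12},{"slide":[0.203,0.302,0.0],"yaw":1.12}]' 0 40
```

```text
['MotionError', 'camera', 'get_obs', 'hand_in', 'tip_reach'] 0.011
squat [0.4292 0.3    0.046 ] side px [283. 313.]
tall [0.4486 0.0823 0.088 ] side px [337. 238.]
slim [ 0.4518 -0.1095  0.06  ] side px [381. 207.]
wide [ 0.431  -0.2805  0.074 ] side px [421. 175.]
p1 [0.6543 0.1178 0.013 ] side px [264. 236.]
p2 [0.6472 0.0331 0.013 ] side px [288. 220.]
p3 [ 0.6411 -0.0513  0.013 ] side px [310. 206.]
p4 [ 0.6341 -0.1361  0.013 ] side px [330. 192.]
bowl [0.6628 0.2297 0.038 ] side px [229. 251.]
tum [ 0.6236 -0.2417  0.075 ] side px [355. 158.]
clock: 1.35
position: [0.4276, -0.2806, 0.2412]
ee_rot: [0.735, 0.678, -0.001, -0.002]
ft_force: [-0.2, -1.5, 1.5]
grip_width: 0.998
grasp_force: 0.0
```

```bash
python3 - <<'E'
from h import *
c=snap('wrist','wr1.png'); print(np.round(px(c,[.431,-.2805,.074])), np.round(px(c,get_obs()['position'])), c['fx'])
E
```

```text
[330. 218.] [329. 327.] 353.3538826261589
```

View pics/wr1.png

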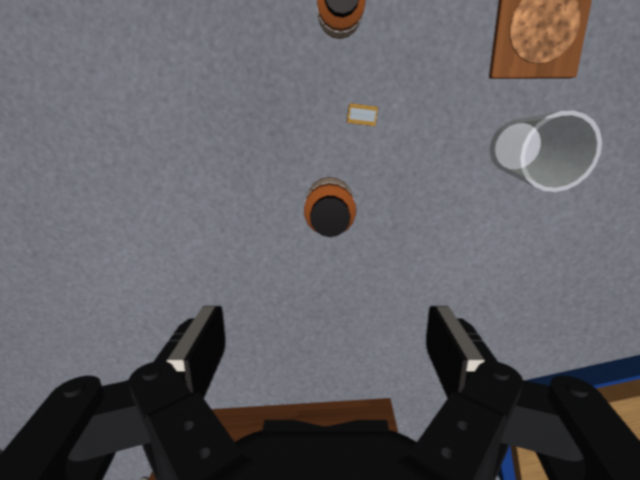

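The wrist view shows the wide bottle's cap at (330,216), against a predicted (330,218). The estimate holds, so I'll descend and grip.

```bash
python3 -m inch '[{"slide":[0.003,0,-0.04],"yaw":0},{"slide":[0.003,0,-0.08],"yaw":0},{"slide":[0.003,0,-0.115],"yaw":0},{"slide":[0.003,0,-0.145],"yaw":0},{"slide":[0.003,0,-0.17],"yaw":0},{"slide":[0.003,0,-0.19],"yaw":0},{"slide":[0.003,0,-0.205],"yaw":0},{"slide":[0.003,0,-0.216],"yaw":0},{"slide":[0.003,0,-0.216],"yaw":0},{"slide":[0.003,0,-0.216],"yaw":0}]' 0 40
python3 -m inch '[{"slide":[0,0,0],"yaw":0},{"slide":[0,0,0],"yaw":0},{"slide":[0,0,0],"yaw":0},{"slide":[0,0,0],"yaw":0},{"slide":[0,0,0],"yaw":0},{"slide":[0,0,0],"yaw":0},{"slide":[0,0,0],"yaw":0},{"slide":[0,0,0],"yaw":0},{"slide":[0,0,0],"yaw":0},{"slide":[0,0,0],"yaw":0},{"slide":[0,0,0],"yaw":0},{"slide":[0,0,0],"yaw":0}]' 255 40
python3 - <<'E'
from h import *
c=snap('wrist','wr2.png')
E
```

```text
clock: 2.23
position: [0.4328, -0.282, 0.0276]
ee_rot: [0.736, 0.678, 0.0, 0.001]
ft_force: [0.2, -0.6, 0.7]
grip_width: 0.999
grasp_force: 0.0
clock: 3.23
position: [0.4324, -0.2813, 0.0276]
ee_rot: [0.735, 0.678, -0.0, 0.001]
ft_force: [-2.5, 0.7, 7.1]
grip_width: 0.574
grasp_force: 40.8
```

View pics/wr2.png

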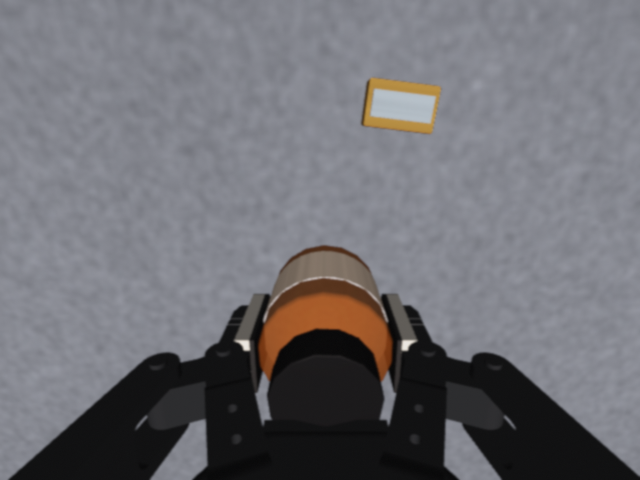

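The wrist view shows the wide bottle gripped squarely between the pads, its cap centred at (326,395), upright. Next I'll lift it and carry it to pad 2.

```bash
python3 -m inch '[{"slide":[0,0,0.01],"yaw":0},{"slide":[0,0,0.03],"yaw":0},{"slide":[0,0,0.06],"yaw":0},{"slide":[0,0.005,0.09],"yaw":0},{"slide":[0.01,0.02,0.11],"yaw":0},{"slide":[0.025,0.04,0.12],"yaw":0},{"slide":[0.045,0.067,0.12],"yaw":0},{"slide":[0.065,0.097,0.12],"yaw":0},{"slide":[0.085,0.127,0.12],"yaw":0},{"slide":[0.105,0.157,0.12],"yaw":0},{"slide":[0.125,0.187,0.12],"yaw":0},{"slide":[0.145,0.217,0.12],"yaw":0},{"slide":[0.165,0.245,0.12],"yaw":0},{"slide":[0.183,0.27,0.12],"yaw":0},{"slide":[0.197,0.29,0.12],"yaw":0},{"slide":[0.207,0.303,0.12],"yaw":0},{"slide":[0.212,0.31,0.12],"yaw":0},{"slide":[0.215,0.314,0.12],"yaw":0},{"slide":[0.215,0.314,0.12],"yaw":0},{"slide":[0.215,0.314,0.12],"yaw":0}]'
python3 - <<'E'
from h import *
o=get_obs(); print(o['position'])
t=snap('top','t2.png'); 
im=cv2.imread('pics/t2.png'); print(px(t,[.647,.033,.013]))
cv2.imwrite('pics/t2c.png',cv2.resize(im[120:270,220:420],None,fx=3,fy=3,interpolation=cv2.INTER_CUBIC))
E
```

```text
clock: 4.95
position: [0.6466, 0.032, 0.1464]
ee_rot: [0.736, 0.678, -0.0, 0.0]
ft_force: [0.9, -0.3, -1.0]
grip_width: 0.567
grasp_force: 42.1
[0.64657368 0.03200045 0.14644735]
(np.float64(326.3607086382763), np.float64(191.18239716272677))
```

View pics/t2c.png

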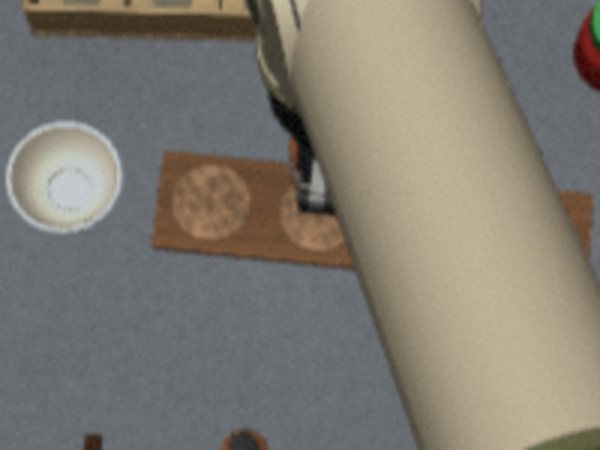

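The top crop shows the arm covering the pad, with pad 1 and the bowl undisturbed. I'll lower using the tool pose instead: TCP z about 0.041 at contact.

```bash
python3 -m inch '[{"slide":[0,0.001,-0.015],"yaw":0},{"slide":[0,0.001,-0.04],"yaw":0},{"slide":[0,0.001,-0.06],"yaw":0},{"slide":[0,0.001,-0.078],"yaw":0},{"slide":[0,0.001,-0.09],"yaw":0},{"slide":[0,0.001,-0.097],"yaw":0},{"slide":[0,0.001,-0.101],"yaw":0},{"slide":[0,0.001,-0.102],"yaw":0},{"slide":[0,0.001,-0.103],"yaw":0},{"slide":[0,0.001,-0.103],"yaw":0},{"slide":[0,0.001,-0.103],"yaw":0}]'
python3 -m inch '[{"slide":[0,0,-0.0005],"yaw":0},{"slide":[0,0,-0.001],"yaw":0},{"slide":[0,0,-0.0015],"yaw":0},{"slide":[0,0,-0.002],"yaw":0},{"slide":[0,0,-0.002],"yaw":0}]'
```

```text
clock: 5.92
position: [0.6474, 0.0343, 0.0442]
ee_rot: [0.735, 0.678, 0.001, 0.0]
ft_force: [-0.3, -0.0, -1.4]
grip_width: 0.573
grasp_force: 42.1
clock: 6.33
position: [0.6469, 0.0342, 0.0412]
ee_rot: [0.735, 0.678, -0.0, -0.0]
ft_force: [0.8, -0.1, -1.1]
grip_width: 0.573
grasp_force: 42.1
```

```bash
python3 -m inch '[{"slide":[0,0,-0.0005],"yaw":0},{"slide":[0,0,-0.001],"yaw":0},{"slide":[0,0,-0.001],"yaw":0}]'
python3 -m inch '[{"slide":[0,0,0],"yaw":0},{"slide":[0,0,0],"yaw":0},{"slide":[0,0,0],"yaw":0},{"slide":[0,0,0],"yaw":0},{"slide":[0,0,0],"yaw":0},{"slide":[0,0,0],"yaw":0},{"slide":[0,0,0],"yaw":0},{"slide":[0,0,0],"yaw":0}]' 0
python3 -m inch '[{"slide":[0,0,0.02],"yaw":0},{"slide":[0,0,0.05],"yaw":0},{"slide":[0,0,0.09],"yaw":0},{"slide":[0,0,0.13],"yaw":0},{"slide":[-0.015,-0.01,0.15],"yaw":0},{"slide":[-0.04,-0.025,0.15],"yaw":0},{"slide":[-0.07,-0.05,0.15],"yaw":0},{"slide":[-0.1,-0.075,0.15],"yaw":0},{"slide":[-0.13,-0.1,0.15],"yaw":0},{"slide":[-0.16,-0.12,0.15],"yaw":0},{"slide":[-0.18,-0.135,0.13],"yaw":0},{"slide":[-0.19,-0.143,0.11],"yaw":0},{"slide":[-0.195,-0.144,0.09],"yaw":0},{"slide":[-0.195,-0.144,0.09],"yaw":0},{"slide":[-0.195,-0.144,0.09],"yaw":0}]'
python3 - <<'E'
from h import *
c=snap('wrist','wr3.png');print(px(c,[.4518,-.1095,.06]));snap('side','s3.png')
E
```

```text
clock: 6.58
position: [0.647, 0.0343, 0.0408]
ee_rot: [0.735, 0.678, 0.0, 0.0]
ft_force: [-2.6, -0.5, 3.0]
grip_width: 0.562
grasp_force: 42.5
clock: 7.25
position: [0.6469, 0.0342, 0.0403]
ee_rot: [0.735, 0.678, 0.0, 0.0]
ft_force: [-0.1, 0.4, -0.2]
grip_width: 1.0
grasp_force: 0.0
clock: 8.5
position: [0.4516, -0.1095, 0.1303]
ee_rot: [0.735, 0.678, -0.0, -0.0]
ft_force: [0.3, 0.1, 1.1]
grip_width: 0.998
grasp_force: 0.0
(np.float64(325.9893648901303), np.float64(259.623463027464))
```

View pics/wr3.png

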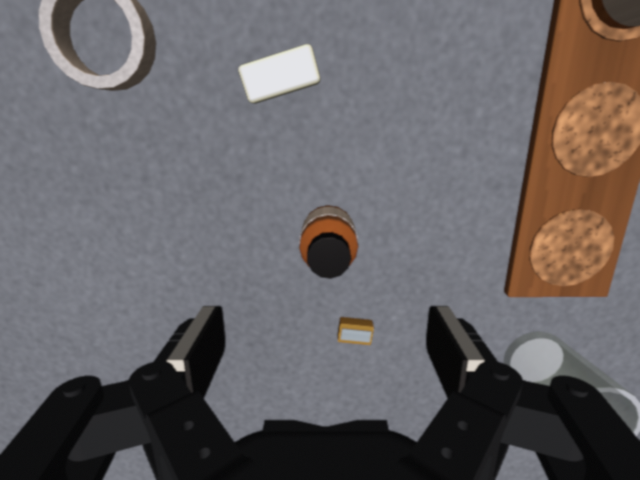

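The wrist view shows the slim bottle upright at (329,256), against a predicted (326,260), and the wide bottle standing on its pad at the top right. Next I'll grip the slim one.

```bash
python3 -m inch '[{"slide":[0.001,0.001,-0.03],"yaw":0},{"slide":[0.001,0.001,-0.06],"yaw":0},{"slide":[0.001,0.001,-0.08],"yaw":0},{"slide":[0.001,0.001,-0.095],"yaw":0},{"slide":[0.001,0.001,-0.105],"yaw":0},{"slide":[0.001,0.001,-0.112],"yaw":0},{"slide":[0.001,0.001,-0.112],"yaw":0},{"slide":[0.001,0.001,-0.112],"yaw":0}]' 0 40
python3 -m inch '[{"slide":[0,0,0],"yaw":0},{"slide":[0,0,0],"yaw":0},{"slide":[0,0,0],"yaw":0},{"slide":[0,0,0],"yaw":0},{"slide":[0,0,0],"yaw":0},{"slide":[0,0,0],"yaw":0},{"slide":[0,0,0],"yaw":0},{"slide":[0,0,0],"yaw":0},{"slide":[0,0,0],"yaw":0},{"slide":[0,0,0],"yaw":0},{"slide":[0,0,0],"yaw":0},{"slide":[0,0,0],"yaw":0}]' 255 40
```

```text
clock: 9.27
position: [0.4537, -0.1087, 0.0191]
ee_rot: [0.735, 0.678, 0.0, 0.0]
ft_force: [-0.3, -0.6, 0.7]
grip_width: 0.998
grasp_force: 0.0
clock: 10.27
position: [0.4533, -0.1089, 0.0191]
ee_rot: [0.735, 0.678, 0.0, 0.0]
ft_force: [-1.9, -1.3, 7.3]
grip_width: 0.456
grasp_force: 39.5
```

```bash
python3 -m inch '[{"slide":[0,0,0.01],"yaw":0},{"slide":[0,0,0.03],"yaw":0},{"slide":[0,0,0.06],"yaw":0},{"slide":[0.005,0.002,0.09],"yaw":0},{"slide":[0.02,0.006,0.11],"yaw":0},{"slide":[0.045,0.014,0.12],"yaw":0},{"slide":[0.075,0.023,0.12],"yaw":0},{"slide":[0.105,0.032,0.12],"yaw":0},{"slide":[0.135,0.042,0.12],"yaw":0},{"slide":[0.16,0.05,0.12],"yaw":0},{"slide":[0.177,0.055,0.12],"yaw":0},{"slide":[0.185,0.058,0.12],"yaw":0},{"slide":[0.188,0.058,0.12],"yaw":0},{"slide":[0.188,0.058,0.115],"yaw":0},{"slide":[0.188,0.058,0.1],"yaw":0},{"slide":[0.188,0.058,0.08],"yaw":0},{"slide":[0.188,0.058,0.06],"yaw":0},{"slide":[0.188,0.058,0.045],"yaw":0},{"slide":[0.188,0.058,0.035],"yaw":0},{"slide":[0.188,0.058,0.03],"yaw":0}]'
python3 -m inch '[{"slide":[0,0,-0.005],"yaw":0},{"slide":[0,0,-0.009],"yaw":0},{"slide":[0,0,-0.012],"yaw":0},{"slide":[0,0,-0.014],"yaw":0},{"slide":[0,0,-0.015],"yaw":0},{"slide":[0,0,-0.015],"yaw":0}]'
```

```text
clock: 11.93
position: [0.6394, -0.0516, 0.047]
ee_rot: [0.735, 0.678, -0.001, -0.001]
ft_force: [-0.8, 0.6, -1.5]
grip_width: 0.452
grasp_force: 40.6
clock: 12.43
position: [0.641, -0.0508, 0.0334]
ee_rot: [0.735, 0.678, 0.0, 0.0]
ft_force: [0.3, 0.3, -1.6]
grip_width: 0.455
grasp_force: 40.6
```

```bash
python3 -m inch '[{"slide":[0,0,-0.0007],"yaw":0},{"slide":[0,0,-0.0015],"yaw":0},{"slide":[0,0,-0.0015],"yaw":0},{"slide":[0,0,-0.0015],"yaw":0}]'
python3 -m inch '[{"slide":[0,0,0],"yaw":0},{"slide":[0,0,0],"yaw":0},{"slide":[0,0,0],"yaw":0},{"slide":[0,0,0],"yaw":0},{"slide":[0,0,0],"yaw":0},{"slide":[0,0,0],"yaw":0},{"slide":[0,0,0],"yaw":0},{"slide":[0,0,0],"yaw":0}]' 0
python3 -m inch '[{"slide":[0,0,0.02],"yaw":0},{"slide":[0,0,0.05],"yaw":0},{"slide":[0,0,0.09],"yaw":0},{"slide":[0,0,0.13],"yaw":0},{"slide":[-0.015,0.01,0.15],"yaw":0},{"slide":[-0.04,0.025,0.16],"yaw":0},{"slide":[-0.07,0.048,0.16],"yaw":0},{"slide":[-0.1,0.07,0.16],"yaw":0},{"slide":[-0.13,0.092,0.16],"yaw":0},{"slide":[-0.16,0.112,0.16],"yaw":0},{"slide":[-0.18,0.125,0.15],"yaw":0},{"slide":[-0.19,0.132,0.13],"yaw":0},{"slide":[-0.193,0.133,0.12],"yaw":0},{"slide":[-0.193,0.133,0.12],"yaw":0},{"slide":[-0.193,0.133,0.12],"yaw":0}]'
python3 - <<'E'
from h import *
c=snap('wrist','wr4.png');print(px(c,[.4486,.0823,.088]))
E
```

```text
clock: 12.77
position: [0.6411, -0.0508, 0.0322]
ee_rot: [0.735, 0.678, 0.0, 0.0]
ft_force: [-1.2, 0.3, 1.6]
grip_width: 0.46
grasp_force: 40.8
clock: 13.43
position: [0.6409, -0.0508, 0.0318]
ee_rot: [0.735, 0.678, 0.0, 0.0]
ft_force: [0.1, -0.1, -0.0]
grip_width: 0.999
grasp_force: 0.0
clock: 14.68
position: [0.4484, 0.0816, 0.1519]
ee_rot: [0.735, 0.678, -0.0, -0.0]
ft_force: [0.1, -0.3, 0.5]
grip_width: 0.997
grasp_force: 0.0
(np.float64(325.9506219563593), np.float64(262.63146540199267))
```

View pics/wr4.png

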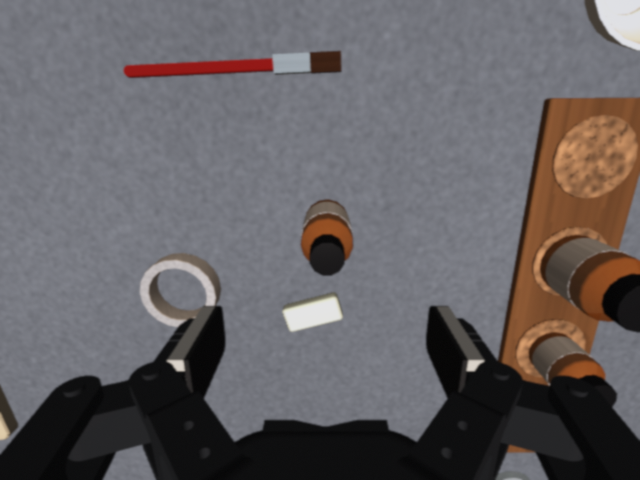

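The wrist view shows the tall cap at (327,254), against a predicted (326,263), so I'll shift about 2 mm in +y. Wide and slim both stand well centred on their pads on the right.

```bash
python3 -m inch '[{"slide":[0.001,0.003,-0.03],"yaw":0},{"slide":[0.001,0.003,-0.06],"yaw":0},{"slide":[0.001,0.003,-0.08],"yaw":0},{"slide":[0.001,0.003,-0.095],"yaw":0},{"slide":[0.001,0.003,-0.107],"yaw":0},{"slide":[0.001,0.003,-0.115],"yaw":0},{"slide":[0.001,0.003,-0.115],"yaw":0},{"slide":[0.001,0.003,-0.115],"yaw":0}]' 0 40
python3 -m inch '[{"slide":[0,0,0],"yaw":0},{"slide":[0,0,0],"yaw":0},{"slide":[0,0,0],"yaw":0},{"slide":[0,0,0],"yaw":0},{"slide":[0,0,0],"yaw":0},{"slide":[0,0,0],"yaw":0},{"slide":[0,0,0],"yaw":0},{"slide":[0,0,0],"yaw":0},{"slide":[0,0,0],"yaw":0},{"slide":[0,0,0],"yaw":0},{"slide":[0,0,0],"yaw":0},{"slide":[0,0,0],"yaw":0}]' 255 40
```

```text
clock: 15.4
position: [0.4495, 0.0853, 0.0372]
ee_rot: [0.735, 0.678, 0.0, -0.0]
ft_force: [0.2, -0.1, 0.6]
grip_width: 0.999
grasp_force: 0.0
clock: 16.4
position: [0.4493, 0.0852, 0.0374]
ee_rot: [0.735, 0.678, 0.0, 0.0]
ft_force: [-1.7, 0.2, 5.5]
grip_width: 0.411
grasp_force: 39.3
```

```bash
python3 -m inch '[{"slide":[0,0,0.01],"yaw":0},{"slide":[0,0,0.03],"yaw":0},{"slide":[0,0,0.06],"yaw":0},{"slide":[0.005,0.001,0.09],"yaw":0},{"slide":[0.02,0.003,0.11],"yaw":0},{"slide":[0.045,0.008,0.12],"yaw":0},{"slide":[0.075,0.013,0.12],"yaw":0},{"slide":[0.105,0.018,0.12],"yaw":0},{"slide":[0.135,0.023,0.12],"yaw":0},{"slide":[0.165,0.028,0.12],"yaw":0},{"slide":[0.187,0.032,0.12],"yaw":0},{"slide":[0.2,0.034,0.12],"yaw":0},{"slide":[0.205,0.034,0.12],"yaw":0},{"slide":[0.205,0.034,0.115],"yaw":0},{"slide":[0.205,0.034,0.1],"yaw":0},{"slide":[0.205,0.034,0.08],"yaw":0},{"slide":[0.205,0.034,0.06],"yaw":0},{"slide":[0.205,0.034,0.045],"yaw":0},{"slide":[0.205,0.034,0.035],"yaw":0},{"slide":[0.205,0.034,0.03],"yaw":0}]'
python3 -m inch '[{"slide":[0,0,-0.005],"yaw":0},{"slide":[0,0,-0.009],"yaw":0},{"slide":[0,0,-0.012],"yaw":0},{"slide":[0,0,-0.014],"yaw":0},{"slide":[0,0,-0.015],"yaw":0},{"slide":[0,0,-0.015],"yaw":0}]'
```

```text
clock: 18.07
position: [0.6529, 0.1188, 0.0655]
ee_rot: [0.735, 0.678, -0.001, -0.0]
ft_force: [0.4, 1.1, -1.1]
grip_width: 0.408
grasp_force: 40.2
clock: 18.57
position: [0.654, 0.1193, 0.0519]
ee_rot: [0.735, 0.678, 0.0, 0.0]
ft_force: [0.3, -0.5, -1.4]
grip_width: 0.405
grasp_force: 40.2
```

```bash
python3 -m inch '[{"slide":[0,0,-0.0007],"yaw":0},{"slide":[0,0,-0.0015],"yaw":0},{"slide":[0,0,-0.0015],"yaw":0},{"slide":[0,0,-0.0015],"yaw":0}]'
python3 -m inch '[{"slide":[0,0,0],"yaw":0},{"slide":[0,0,0],"yaw":0},{"slide":[0,0,0],"yaw":0},{"slide":[0,0,0],"yaw":0},{"slide":[0,0,0],"yaw":0},{"slide":[0,0,0],"yaw":0},{"slide":[0,0,0],"yaw":0},{"slide":[0,0,0],"yaw":0}]' 0
python3 -m inch '[{"slide":[0,0,0.02],"yaw":0},{"slide":[0,0,0.05],"yaw":0},{"slide":[0,0,0.09],"yaw":0},{"slide":[-0.005,0.003,0.12],"yaw":0},{"slide":[-0.02,0.015,0.13],"yaw":0},{"slide":[-0.045,0.035,0.13],"yaw":0},{"slide":[-0.075,0.06,0.13],"yaw":0},{"slide":[-0.105,0.085,0.13],"yaw":0},{"slide":[-0.135,0.11,0.13],"yaw":0},{"slide":[-0.165,0.135,0.13],"yaw":0},{"slide":[-0.19,0.155,0.12],"yaw":0},{"slide":[-0.21,0.17,0.1],"yaw":0},{"slide":[-0.222,0.178,0.08],"yaw":0},{"slide":[-0.225,0.181,0.08],"yaw":0},{"slide":[-0.225,0.181,0.08],"yaw":0},{"slide":[-0.225,0.181,0.08],"yaw":0}]'
python3 - <<'E'
from h import *
c=snap('wrist','wr5.png');print(px(c,[.4292,.300,.046]))
E
```

```text
clock: 18.9
position: [0.6541, 0.1193, 0.0506]
ee_rot: [0.735, 0.678, 0.0, 0.0]
ft_force: [0.2, -0.6, -0.8]
grip_width: 0.409
grasp_force: 40.3
clock: 19.57
position: [0.6539, 0.1192, 0.0503]
ee_rot: [0.735, 0.678, 0.0, 0.0]
ft_force: [-1.0, 0.1, 0.1]
grip_width: 1.0
grasp_force: 0.0
clock: 20.9
position: [0.4302, 0.3, 0.1314]
ee_rot: [0.735, 0.678, 0.001, 0.0]
ft_force: [1.0, 0.6, 0.3]
grip_width: 0.999
grasp_force: 0.0
(np.float64(323.8810242421117), np.float64(251.13020117700037))
```

View pics/wr5.png

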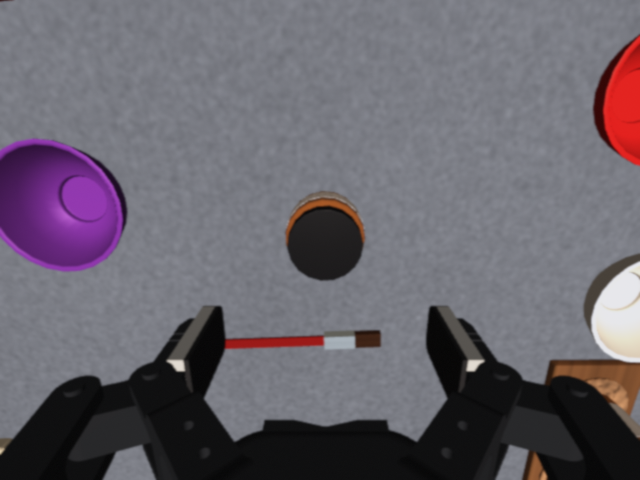

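The wrist view shows the squat cap at (325,241), against a predicted (324,251), so I'll shift about 4 mm in +y. The brush at y≈340 px is clear of the fingers.

```bash
python3 -m inch '[{"slide":[0,0.004,-0.03],"yaw":0},{"slide":[0,0.004,-0.06],"yaw":0},{"slide":[0,0.004,-0.08],"yaw":0},{"slide":[0,0.004,-0.095],"yaw":0},{"slide":[0,0.004,-0.107],"yaw":0},{"slide":[0,0.004,-0.114],"yaw":0},{"slide":[0,0.004,-0.114],"yaw":0},{"slide":[0,0.004,-0.114],"yaw":0}]' 0 40
python3 -m inch '[{"slide":[0,0,0],"yaw":0},{"slide":[0,0,0],"yaw":0},{"slide":[0,0,0],"yaw":0},{"slide":[0,0,0],"yaw":0},{"slide":[0,0,0],"yaw":0},{"slide":[0,0,0],"yaw":0},{"slide":[0,0,0],"yaw":0},{"slide":[0,0,0],"yaw":0},{"slide":[0,0,0],"yaw":0},{"slide":[0,0,0],"yaw":0},{"slide":[0,0,0],"yaw":0},{"slide":[0,0,0],"yaw":0}]' 255 40
python3 - <<'E'
from h import *
snap('wrist','wr6.png')
E
```

```text
clock: 21.62
position: [0.4296, 0.3043, 0.0169]
ee_rot: [0.735, 0.678, 0.0, 0.0]
ft_force: [0.3, 0.5, 0.0]
grip_width: 1.002
grasp_force: 0.0
clock: 22.62
position: [0.4295, 0.3046, 0.0174]
ee_rot: [0.735, 0.678, 0.001, 0.0]
ft_force: [-0.4, -2.0, 6.4]
grip_width: 0.637
grasp_force: 41.9
```

View pics/wr6.png

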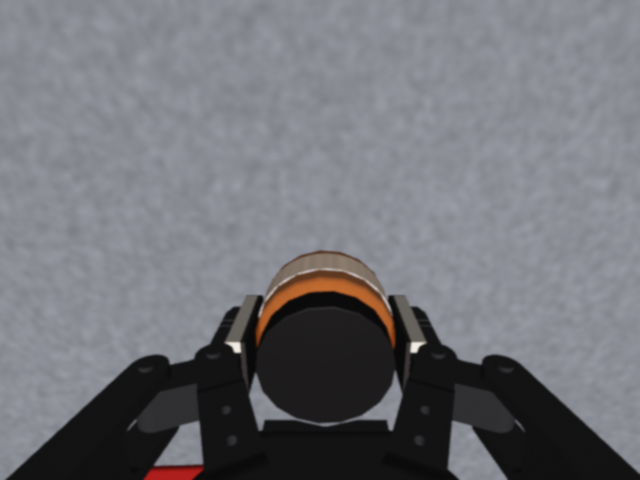

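The wrist view shows the squat bottle gripped evenly, its cap centred at (326,365). I'll lift it and carry it round the front of the row to pad 4.

```bash
python3 -m inch '[{"slide":[0,0,0.01],"yaw":0},{"slide":[0,0,0.03],"yaw":0},{"slide":[0,0,0.06],"yaw":0},{"slide":[0,-0.005,0.09],"yaw":0},{"slide":[0,-0.02,0.11],"yaw":0},{"slide":[0.005,-0.045,0.125],"yaw":0},{"slide":[0.01,-0.08,0.13],"yaw":0},{"slide":[0.015,-0.115,0.13],"yaw":0},{"slide":[0.02,-0.15,0.13],"yaw":0},{"slide":[0.025,-0.185,0.13],"yaw":0},{"slide":[0.03,-0.22,0.13],"yaw":0},{"slide":[0.035,-0.255,0.13],"yaw":0},{"slide":[0.04,-0.29,0.13],"yaw":0},{"slide":[0.05,-0.325,0.13],"yaw":0},{"slide":[0.065,-0.355,0.13],"yaw":0},{"slide":[0.085,-0.385,0.13],"yaw":0},{"slide":[0.11,-0.41,0.13],"yaw":0},{"slide":[0.14,-0.427,0.13],"yaw":0},{"slide":[0.17,-0.437,0.13],"yaw":0},{"slide":[0.195,-0.439,0.13],"yaw":0}]'
python3 -m inch '[{"slide":[0.008,0,0],"yaw":0},{"slide":[0.01,0,-0.01],"yaw":0},{"slide":[0.01,0,-0.03],"yaw":0},{"slide":[0.01,0,-0.055],"yaw":0},{"slide":[0.01,0,-0.075],"yaw":0},{"slide":[0.01,0,-0.09],"yaw":0},{"slide":[0.01,0,-0.1],"yaw":0},{"slide":[0.01,0,-0.107],"yaw":0},{"slide":[0.01,0,-0.112],"yaw":0},{"slide":[0.01,0,-0.115],"yaw":0},{"slide":[0.01,0,-0.115],"yaw":0}]'
```

```text
clock: 24.33
position: [0.6252, -0.138, 0.1468]
ee_rot: [0.736, 0.677, -0.0, 0.0]
ft_force: [0.4, -0.3, -0.8]
grip_width: 0.64
grasp_force: 43.0
clock: 25.25
position: [0.6339, -0.1347, 0.0314]
ee_rot: [0.735, 0.678, 0.0, 0.0]
ft_force: [-0.9, -0.3, -0.8]
grip_width: 0.638
grasp_force: 43.1
```

Position is right for pad 4, so I'll lower the last millimetre, release, then retreat clear of the top view and check.

```bash
python3 -m inch '[{"slide":[0,0,-0.0007],"yaw":0},{"slide":[0,0,-0.0013],"yaw":0},{"slide":[0,0,-0.0013],"yaw":0},{"slide":[0,0,-0.0013],"yaw":0}]'
python3 -m inch '[{"slide":[0,0,0],"yaw":0},{"slide":[0,0,0],"yaw":0},{"slide":[0,0,0],"yaw":0},{"slide":[0,0,0],"yaw":0},{"slide":[0,0,0],"yaw":0},{"slide":[0,0,0],"yaw":0},{"slide":[0,0,0],"yaw":0},{"slide":[0,0,0],"yaw":0}]' 0
python3 -m inch '[{"slide":[0,0,0.02],"yaw":0},{"slide":[0,0,0.05],"yaw":0},{"slide":[0,0,0.09],"yaw":0},{"slide":[0,0,0.13],"yaw":0},{"slide":[-0.02,-0.01,0.17],"yaw":0},{"slide":[-0.045,-0.03,0.2],"yaw":0},{"slide":[-0.075,-0.055,0.22],"yaw":0},{"slide":[-0.105,-0.08,0.24],"yaw":0},{"slide":[-0.135,-0.11,0.25],"yaw":0},{"slide":[-0.16,-0.14,0.26],"yaw":0},{"slide":[-0.185,-0.17,0.26],"yaw":0},{"slide":[-0.21,-0.2,0.26],"yaw":0},{"slide":[-0.235,-0.225,0.26],"yaw":0},{"slide":[-0.255,-0.25,0.26],"yaw":0},{"slide":[-0.27,-0.27,0.26],"yaw":0},{"slide":[-0.28,-0.29,0.26],"yaw":0},{"slide":[-0.28,-0.29,0.26],"yaw":0},{"slide":[-0.28,-0.29,0.26],"yaw":0}]'
python3 - <<'E'
from h import *
a=cv2.imread('pics/top0.png')
c=snap('top','t5.png'); im=cv2.imread('pics/t5.png')
P=[(.6543,.1178),(.6472,.0331),(.6411,-.0513),(.6341,-.1361)]
for (x,y),h in zip(P,(.088,.074,.06,.046)): print('ideal cap px',np.round(px(c,[x,y,.013+h]),1), 'crop',np.round((np.array(px(c,[x,y,.013+h]))-[215,130])*3.2))
cv2.imwrite('pics/t5c.png',cv2.resize(im[130:245,215:465],None,fx=3.2,fy=3.2,interpolation=cv2.INTER_CUBIC))
print(w(c,320,190,0)-w(c,321,191,0))
for s in ((slice(150,210),slice(215,268)),(slice(175,225),slice(428,470))): print(np.abs(im[s].astype(int)-a[s]).mean())
E
```

```text
clock: 25.58
position: [0.6343, -0.1348, 0.0306]
ee_rot: [0.735, 0.678, 0.0, 0.0]
ft_force: [-0.6, 0.1, 0.6]
grip_width: 0.637
grasp_force: 43.2
clock: 26.25
position: [0.6339, -0.1347, 0.03]
ee_rot: [0.735, 0.678, 0.0, -0.0]
ft_force: [0.3, -0.5, 0.2]
grip_width: 0.999
grasp_force: 0.0
clock: 27.75
position: [0.3531, -0.4256, 0.2899]
ee_rot: [0.736, 0.677, 0.0, -0.0]
ft_force: [-0.0, -0.0, 0.6]
grip_width: 1.0
grasp_force: 0.0
ideal cap px [288.1 174.6] crop [234. 143.]
ideal cap px [326.8 180.8] crop [358. 163.]
ideal cap px [364.6 186.5] crop [479. 181.]
ideal cap px [401.8 192.5] crop [598. 200.]
[0.00239821 0.00243162 0.        ]
1.7084905660377359
1.7668253968253969
```

View pics/t5c.png

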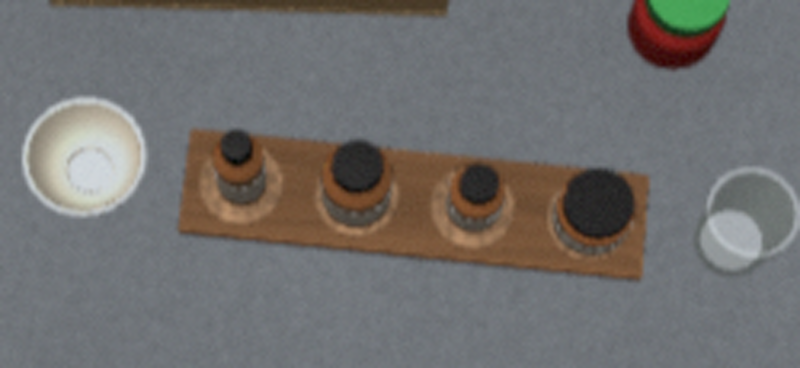

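The top crop shows cap centres at (237,145), (358,165), (479,183) and (599,203). The ideal positions are (234,143), (358,163), (479,181) and (598,200), so each is within about 3 mm of centre. All four are upright, and the bowl and tumbler have not moved.

```bash
python3 -c "
from workcell import *
print(hand_in())"
```

```text
the job is handed in; nothing more can be done
None
```

I handed the job in with the four bottles upright on their pads in order of height, tallest next to the white bowl and each within about 3 mm of centre by the top camera; the bowl and tumbler had not moved, about 28 s was used, and no verdict came back.

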